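# Scan the tallest reagent bottle's label with the handheld scanner

### The job

Take the handheld scanner out of its rest, point its window squarely at the middle of the printed label of the tallest reagent bottle from about 90 mm away, and hold it still there for two seconds so that it reads. Then lower the scanner back into its rest the way it lay before and only then let go of it. Leave all three reagent bottles standing where they are.

Things in the scene. Friction and masses are not known exactly. Their poses are not given: they have to be found in the camera images.
- scanner: Grey handheld scanner, a straight bar, 0.14 kg: body 34 mm wide (y), 30 mm high (z), x = -66 to 60 mm; wider head (46 x 36 mm, z = -3 to 33) at x = 58 to 88 mm. Origin: centre of the body's underside (x = 0 is the place to grip, across the width, from above). x points forwards to the window, along its line of reading; z is up in the rest. It reads by itself when aimed, no trigger.
- scanner_window (a point): Centre of the dark reading window on the front of the scanner's head, at (89.5, 0, 15) mm in the scanner's frame; axes as the scanner's. The line of reading starts here and runs along +x.
- scanner_rest: Fixed rest: base plate 130 x 66 x 6 mm, two aluminium saddles 14 mm thick at x = -45 and +45 mm (free for fingers between). The scanner's body lies across both, underside 28 mm above the table, its head 6 mm ahead of the +x saddle. Side cheeks rise to 42 mm, flaring from 44 mm apart at the seat to 54 mm. Origin: centre of the underside; x points the way the scanner's head lies.
- rest_seat (a point): The place of the scanner's origin when it lies in the rest: 28 mm above the rest's origin; axes as the rest's.
- bottle_tall: The tallest of three standing reagent bottles, white with an orange screw cap: 69 mm in diameter, 150 mm high, 0.38 kg, loose. Origin: centre of its underside. Its label faces along its own -x.
- bottle_label (a point): Middle of the label on the tallest bottle's curved side, 34.5 mm from the bottle's axis towards its -x and 46 mm above the table; axes as the bottle's, so the label is looked at squarely along +x. The label is a white printed sheet 46 mm high that wraps about 135 degrees of the side.
- bottle_mid: The middle-sized reagent bottle, brown with a black cap: 56 mm in diameter, 118 mm high, loose; not to be scanned. Origin: centre of its underside.
- bottle_small: The smallest reagent bottle, white with a red cap: 50 mm in diameter, 100 mm high, loose; not to be scanned. Origin: centre of its underside.
Things that resemble listed ones, but are neither listed nor needed, are in the scene too. What is shaped like the scanner but yellow is not meant. Leave any pink look-alike of the scanner_rest alone.

How it is judged (in metres and radians):
On the way, in this order (a step that is already met when the one before it is completed fails the run):
1. the scanner is held still for 1 s, window 45 to 135 mm from the tall bottle's label, its line within 15 mm sideways and 20 mm in height of the label's middle and 0.4 rad of square to it (x of bottle_label in the frame of scanner_window between 0.045 and 0.135 m and y of bottle_label in the frame of scanner_window between -0.015 and 0.015 m and z of bottle_label in the frame of scanner_window between -0.02 and 0.02 m and angle between the x axis of scanner and the x axis of bottle_tall, either way round below 0.4 rad and x of scanner_window in the frame of bottle_tall below -0.06 m and linear speed of scanner below 0.03 m/s and angular speed of scanner below 0.25 rad/s), for 1 s.
2. the scanner is back down in its rest, still between the fingers (horizontal distance between scanner and rest_seat below 0.02 m and z of scanner in the frame of rest_seat between -0.005 and 0.006 m and angle between the x axis of scanner and the x axis of scanner_rest, either way round below 0.2 rad and angle between scanner's own z axis and vertical below 0.12 rad and x of scanner_window in the frame of rest_seat above 0.05 m and contact force between scanner and the fingers above 0.5 N), for 0.1 s.
At the end, for the whole second after the job is handed in: The scanner lies released and still in its rest as at the start: within 20 mm horizontally and -5 to +6 mm in height of the seat, within 0.2 rad lengthways, level within 0.12 rad, head at the same end. All three bottles stand upright (0.1 rad) within 30 mm of where they stood (horizontal distance between scanner and rest_seat below 0.02 m and z of scanner in the frame of rest_seat between -0.005 and 0.006 m and angle between the x axis of scanner and the x axis of scanner_rest, either way round below 0.2 rad and angle between scanner's own z axis and vertical below 0.12 rad and x of scanner_window in the frame of rest_seat above 0.05 m and linear speed of scanner below 0.02 m/s and angle between each of bottle_tall, bottle_mid, bottle_small's own z axis and vertical below 0.1 rad and distance of each of bottle_tall, bottle_mid, bottle_small from where it was at the start of the episode below 0.03 m); the robot touches nothing.
It fails at once if a reagent bottle (bottle_tall) is shifted by more than 30 mm or knocked over (distance of bottle_tall from where it was at the start of the episode above 0.03 m or angle between bottle_tall's own z axis and vertical above 0.35 rad).
It fails at once if a reagent bottle (bottle_mid) is shifted by more than 30 mm or knocked over (distance of bottle_mid from where it was at the start of the episode above 0.03 m or angle between bottle_mid's own z axis and vertical above 0.35 rad).
It fails at once if a reagent bottle (bottle_small) is shifted by more than 30 mm or knocked over (distance of bottle_small from where it was at the start of the episode above 0.03 m or angle between bottle_small's own z axis and vertical above 0.35 rad).
It also fails if it takes over 54 s, if anything falls off the work surface, if the arm or the gripper's body presses on something with over 40 N, if the wrist force passes 120 N, or if a joint passes its speed limit or range.

### The arm

A 6-joint arm with a two-finger parallel gripper is mounted at the origin on a cart in front of the work surface, level with it; the furniture and walls round the work are solid. World frame = base frame: x ahead of the robot, y to its left, z up, the work surface at z = 0. Lengths are in m, angles in degrees, forces in N, time in s.
With the tool pointing down it reaches from about 0.25 to 0.725 m from the base axis. Payload 9.7 kg.
Tool frame: the origin (TCP) lies on the centre line of the jaws, within the pads' length; the fingertips stand 22 mm ahead of it and the grasp point (between the pads) lies 3 mm ahead of it; z points along the fingers, y is the direction in which the jaws open and shut (so a half turn about z gives the same grasp; the last joint's range is limited). The gripper opens to 85 mm and grips with 20 to 120 N. Pads are 22 mm wide; open, the fingers measure 114 mm over their backs; the gripper's body (76 mm by 85 mm) begins 54 mm behind the grasp point. The pads swing forward as they close: fully open they stand 13 mm farther back than shut.
Start: joints at [66.463, 4.979, 10.078, 95.1, 0, 90], TCP at [0.22, 0.504, 0.253] pointing down, gripper open.
Joint ranges: [-179.16, 179.16], [-48.56, 103.87], [-65.8, 70.77], [-126.05, 130.52], [-82.76, 87.17], [-180, 180]. Speed limits (degrees/s): [127.2, 127.2, 147.25, 180, 180, 180].

### API

Orientations are given as [roll, pitch, yaw] about the fixed x, y, z axes, in that order (R = Rz(yaw) Ry(pitch) Rx(roll)).
In Python, from workcell import monitor, eyes, job gives the robot as it stands. The module is installed in compiled form; this text tells all that it offers.
- The arm moves only by the tool drive_tool, never from a script. Its argument "plan" is a list of rows, each a list of 3 entries, a list of its own where there are three numbers: the opening, from 0 (shut) to 1 (fully open), then the shift along the world's x, y, z in m, then the turn about the world's z in degrees. In form: [[gripper, [x, y, z], yaw], ...]. A call has 1 to 10 rows; each row shifts and turns the commanded pose from where the row before left it; what a row does not reach is not made up. A row lasts 1/8 s, in which the tool goes at most 62.5 mm and 10.7 degrees, less where a joint would pass 70% of its speed; a pose out of reach is approached as far as the arm can. A call is refused whole if a number of a shift passes 0.0625 or a number of a turn 10.7, either way. A call with a gripper value outside its range is refused whole. The fingers move at their own pace and stop on an object; "grip_force" is the grip in N (left out, the last holds). Time passes only in rows, so rows that do not move let the fingers close. It gives the time, the measured TCP pose, the force and the opening at its end, in the units of the state.
- monitor.get_obs(): the state, without advancing time (a new reading comes with each control period).
- eyes.camera(name): name is "scene" or "top"; returns (picture, depth): 384x512x3 uint8, red, green, blue; 384x512 float32, m along the optical axis (not along the pixel's ray), 0 where there is no reading.
- eyes.camera_params(name): a dict with "fx", "fy", "cx", "cy" (pixels), "dist_coeffs" ([k1, k2, p1, p2, k3] as OpenCV has them; the pictures are not rectified), "extrinsics" (4x4, takes a point from world to camera coordinates). Camera axes: x right, y down, z forward; pixel columns grow to the right and rows downward; lengths in m; the calibration is good to about 2 mm. A picture is of the moment at which its call begins. camera_params takes no time and is no camera call.
- job.job_done(): hands the job in, once; it reports no verdict.
The state is a dict: "time": time; "q": joint angles; "qd": joint speeds; "joint_efforts": joint torques, N m; "ee_pos": TCP position; "tcp_rot": TCP orientation; "wrist_force": force on the tool from outside, world axes, zero at the start; "torque": the same for the moment, N m; "opening": finger opening in m.
Only numpy, scipy, OpenCV 4.12 (cv2) and the standard library are available. Lean on these libraries where they do the work, as an engineer would, in place of code of your own. Each camera call takes 0.05 s, during which the arm holds its last target.

## Working session

There is one attempt and no reset: what is moved stays moved. The work goes in short steps, Python scripts to look and compute and a tool call to move; the robot and the scene stay as the last step left them, time stands still between calls to the robot, and variables do not carry over. Pictures are saved under pics/ and viewed, and the job is handed in when it is done.

Besides the shell and the picture viewer there is one more tool, called after "Request:" as a command line: name --argument value ..., lists and objects as JSON in quotes. drive_tool: Moves the arm, as the interface text tells. Its arguments: {"type":"object","properties":{"plan":{"type":"array","items":{"type":"array"}},"grip_force":{"type":"number"}},"required":["plan"]}

```bash
mkdir -p pics
python3 - <<'E'
from workcell import monitor, eyes
import cv2, numpy as np
o=monitor.get_obs()
print(o)
for n in("scene","top"):
    p,d=eyes.camera(n); np.savez(f"{n}0.npz",p=p,d=d)
    cv2.imwrite(f"pics/{n}0.png",cv2.resize(p[...,::-1],(800,600)))
    c=eyes.camera_params(n); print(n,c)
E
```

```text
{'time': 0.0, 'q': array([ 6.64644096e+01,  5.01172244e+00,  1.00341660e+01,  9.51005578e+01,
       -2.52591987e-03,  8.99997036e+01]), 'qd': array([-0.08746752, -0.0191727 ,  0.02478853,  0.06902608, -0.06589278,
       -0.05577027]), 'joint_efforts': array([-1.27082694e-03, -5.20381987e+01,  4.64811015e+01,  1.62423350e-02,
       -1.46847492e-04,  2.85607250e-06]), 'ee_pos': array([0.21955287, 0.50405148, 0.25257451]), 'tcp_rot': array([-1.79921886e+02,  2.52551338e-03,  1.56464709e+02]), 'wrist_force': array([-0.03039548, -0.10840376,  0.67674328]), 'torque': array([0.04654045, 0.0111901 , 0.03584634]), 'opening': 0.08534106498504568}
scene {'fx': 432.5501309645205, 'fy': 432.5501309645205, 'cx': 257.0565945503915, 'cy': 194.5133695330841, 'dist_coeffs': array([-0.13765919,  0.        ,  0.        ,  0.        ,  0.        ]), 'extrinsics': array([[ 0.50689793, -0.86199216, -0.0049005 , -0.3122769 ],
       [-0.54614826, -0.31675593, -0.77549195,  0.33752568],
       [ 0.66691572,  0.39577166, -0.63133844,  0.66796113],
       [ 0.        ,  0.        ,  0.        ,  1.        ]])}
top {'fx': 382.1829100050516, 'fy': 382.1829100050516, 'cx': 253.5482299060371, 'cy': 194.41853700826317, 'dist_coeffs': array([-0.01584136,  0.        ,  0.        ,  0.        ,  0.        ]), 'extrinsics': array([[-0.01395106, -0.99981511,  0.01323295, -0.04377166],
       [-0.99802053,  0.01311195, -0.06150691,  0.5718281 ],
       [ 0.06132203, -0.01406484, -0.99801893,  0.92195468],
       [ 0.        ,  0.        ,  0.        ,  1.        ]])}
```

View pics/scene0.png

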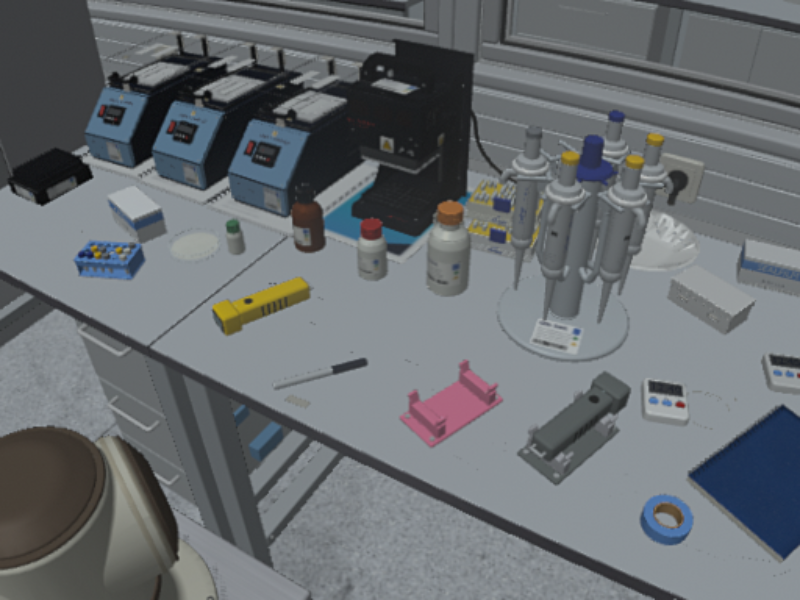

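View pics/top0.png

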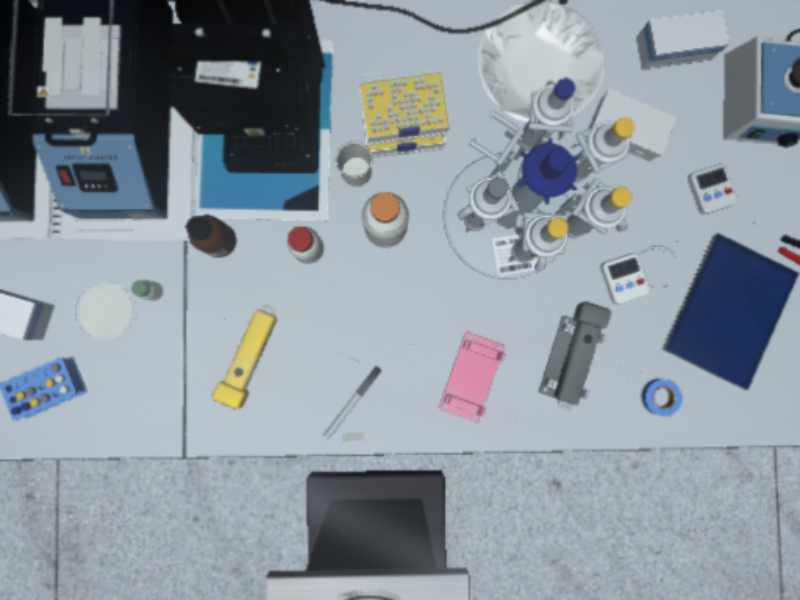

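The grey scanner lies in the grey rest at scene (575,425) and top (577,355). The yellow bar at scene (262,303) and the pink rest at scene (452,402) are the look-alikes and are not wanted. The tallest bottle, with the orange cap, is at scene (448,250) and top (385,215). The brown one is at scene (308,222) and the red-capped one at scene (372,250). I'll enlarge to confirm and read the label.

```bash
cat > h.py <<'E'
import numpy as np, cv2
from workcell import eyes
def cam(n):
    c=eyes.camera_params(n); K=np.array([[c['fx'],0,c['cx']],[0,c['fy'],c['cy']],[0,0,1]]); return K,np.array(c['dist_coeffs']),np.array(c['extrinsics'])
def ray(n,uv):
    K,D,E=cam(n); x=cv2.undistortPoints(np.array(uv,float).reshape(-1,1,2),K,D).reshape(-1,2)
    d=np.c_[x,np.ones(len(x))]@E[:3,:3]; o=-E[:3,:3].T@E[:3,3]; return o,d
def onplane(n,uv,z):
    o,d=ray(n,uv); return o+d*((z-o[2])/d[:,2])[:,None]
def proj(n,P):
    K,D,E=cam(n); return cv2.projectPoints(np.array(P,float).reshape(-1,1,3),cv2.Rodrigues(E[:3,:3])[0],E[:3,3],K,D)[0].reshape(-1,2)
def cloud(n,d):
    K,D,E=cam(n); H,W=d.shape; v,u=np.mgrid[:H,:W]
    x=cv2.undistortPoints(np.c_[u.ravel(),v.ravel()].astype(float).reshape(-1,1,2),K,D).reshape(-1,2)
    P=np.c_[x,np.ones(len(x))]*d.ravel()[:,None]
    return ((P-E[:3,3])@E[:3,:3]).reshape(H,W,3)
E
python3 - <<'E'
from h import *
s=np.load('scene0.npz')['p'];t=np.load('top0.npz')['p']
a=cv2.resize(s[120:200,215:315,::-1],(800,640),interpolation=cv2.INTER_CUBIC)[:600]
b=cv2.resize(s[230:310,325:405,::-1],(600,600),interpolation=cv2.INTER_CUBIC)
c=cv2.resize(t[185:265,335:415,::-1],(600,600),interpolation=cv2.INTER_CUBIC)
cv2.imwrite('pics/cA.png',a);cv2.imwrite('pics/cB.png',b);cv2.imwrite('pics/cC.png',c)
# label closeup
cv2.imwrite('pics/cL.png',cv2.resize(s[125:195,262:312,::-1],(428,600),interpolation=cv2.INTER_CUBIC))
E
```

```text
(no output)
```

View pics/cL.png

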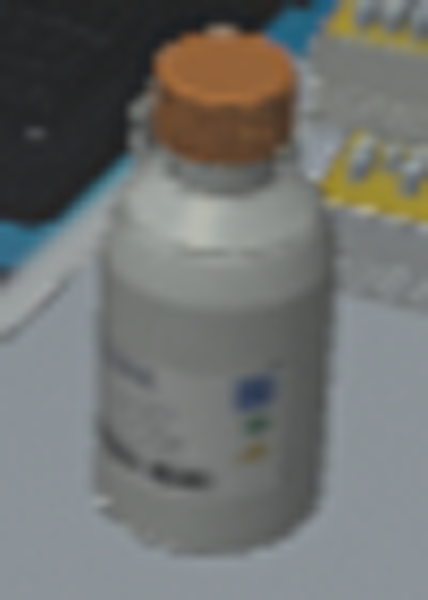

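View pics/cB.png

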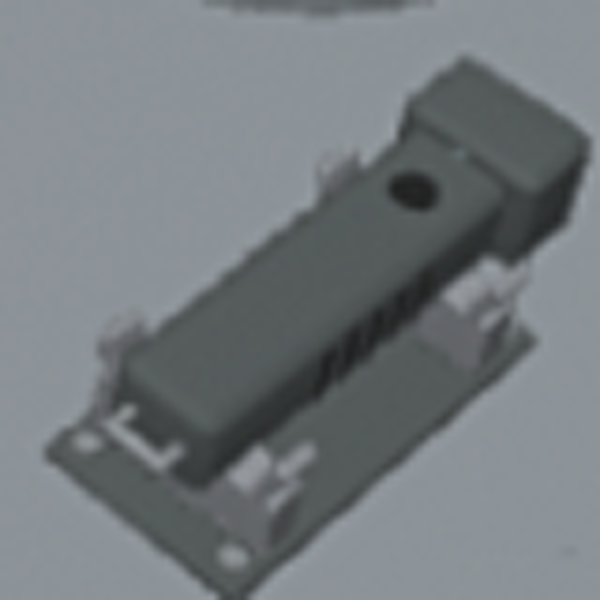

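View pics/cC.png

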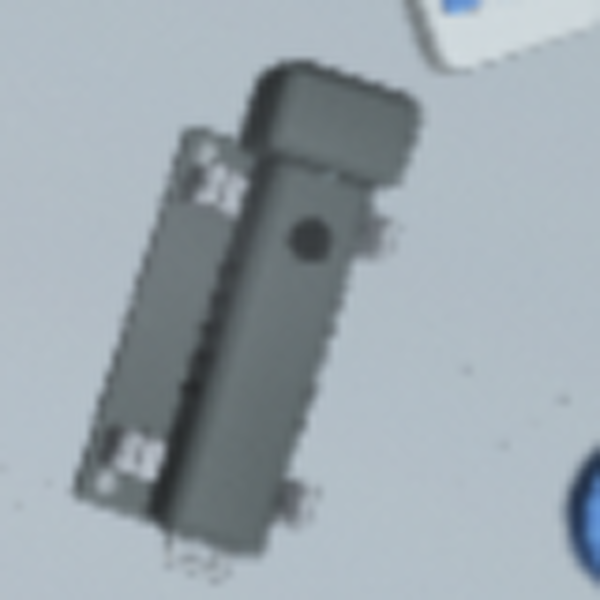

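View pics/cA.png

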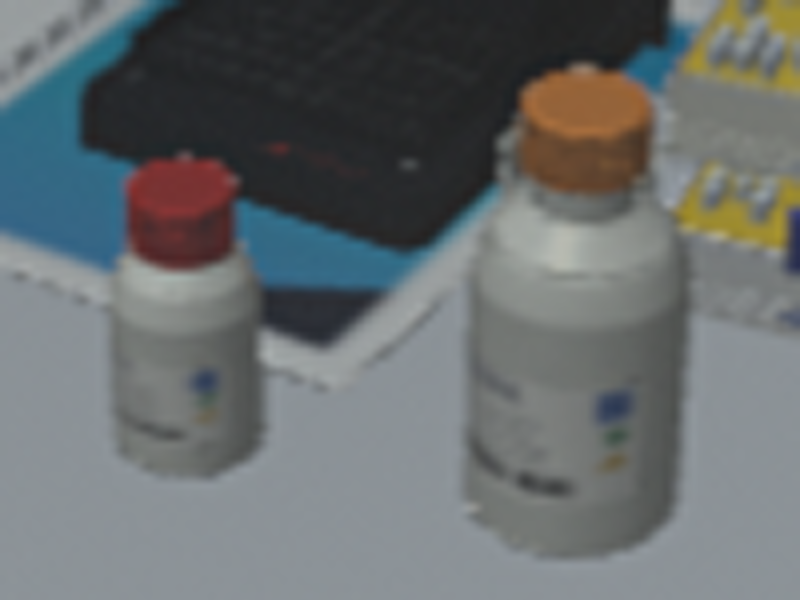

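```bash
python3 - <<'E'
from h import *
S=np.load('scene0.npz');T=np.load('top0.npz');s,t=S['p'],T['p']
# orange cap
for n,im in(('scene',s),('top',t)):
    hsv=cv2.cvtColor(im,cv2.COLOR_RGB2HSV)
    m=cv2.inRange(hsv,(5,110,90),(16,255,255))
    N,l,st,c=cv2.connectedComponentsWithStats(m)
    for i in range(1,N):
        if st[i,4]>40: print(n,st[i],c[i])
CT=cloud('top',T['d']);CS=cloud('scene',S['d'])
hsv=cv2.cvtColor(t,cv2.COLOR_RGB2HSV)
m=cv2.inRange(hsv,(5,110,90),(16,255,255))
P=CT[m>0]; P=P[P[:,2]>.14]; print('cap top pts',len(P),np.median(P,0),(P.min(0)+P.max(0))/2,np.ptp(P,axis=0))
# circle fit on body points, both clouds
for n,C in(('top',CT),('scene',CS)):
    q=C.reshape(-1,3); c0=np.median(P,0)[:2]
    q=q[(np.hypot(*(q[:,:2]-c0).T)<.05)&(q[:,2]>.02)&(q[:,2]<.09)]
    from scipy.optimize import least_squares
    r=least_squares(lambda a:np.hypot(q[:,0]-a[0],q[:,1]-a[1])-.0345,c0,loss='soft_l1',f_scale=.002)
    print(n,len(q),r.x,np.median(abs(r.fun)))
# scanner top face, from both
for n,C in(('top',CT),('scene',CS)):
    u,v=(370,227) if n=='top' else(365,272)
    R=C[v-45:v+46,u-45:u+46].reshape(-1,3)
    R=R[(R[:,2]>.05)&(R[:,2]<.066)]
    # body
    rect=cv2.minAreaRect((R[:,:2]*1000).astype(np.float32)); print(n,len(R),rect,np.percentile(R[:,2],[5,50,95]))
    b=cv2.boxPoints(rect);print(b)
o,d=ray('top',[[0,0]]);print(o, ray('scene',[[0,0]])[0])
E
python3 - <<'E'
import numpy as np,cv2
s=np.load('scene0.npz')['p']
c=s[150:195,268:308,::-1]
c=cv2.resize(c,(533,600),interpolation=cv2.INTER_CUBIC).astype(float)
g=np.clip((c-90)*2.2,0,255).astype(np.uint8)
cv2.imwrite('pics/lab.png',g)
E
```

```text
scene [280 129  16  15 195] [287.15384615 135.61025641]
top [238 123  17  19 247] [246.03238866 131.95546559]
cap top pts 247 [ 0.69659774 -0.03543802  0.15041192] [ 0.69693593 -0.03542924  0.14845783] [0.03787685 0.03442404 0.01048255]
top 127 [ 0.69779386 -0.03538466] 0.00015682247719695647
scene 607 [ 0.70070937 -0.03730951] 0.0009756513698809047
top 1016 ((491.23321533203125, -329.51861572265625), (45.73147964477539, 155.121337890625), 69.70860290527344) [0.05344221 0.05841047 0.06216649]
[[ 410.55618 -324.0677 ]
 [ 556.0508  -377.86298]
 [ 571.9103  -334.96954]
 [ 426.41565 -281.17426]]
scene 1185 ((489.5782470703125, -332.91986083984375), (46.032752990722656, 154.26808166503906), 71.20150756835938) [0.05225219 0.05751315 0.06122081]
[[ 409.1419  -329.85275]
 [ 555.18097 -379.56424]
 [ 570.0146  -335.98697]
 [ 423.97552 -286.27548]]
[ 0.51354939 -0.0382942   0.95587883] [-0.1028422  -0.42662706  0.68192767]
```

View pics/lab.png

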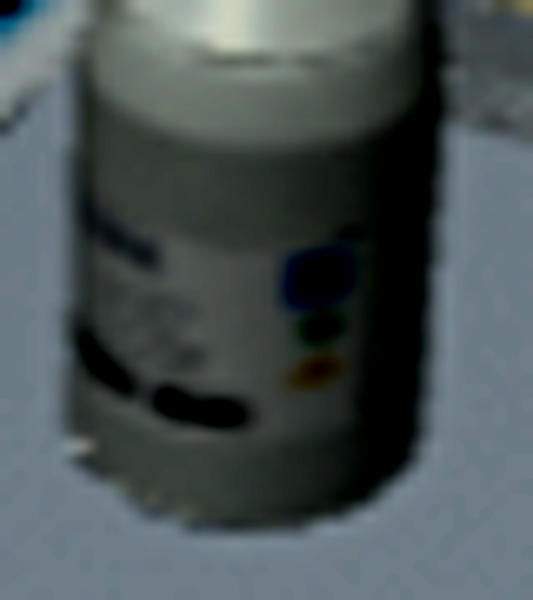

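Run:
```python
from h import *
s=np.load('scene0.npz')['p']
cx,cy=.6985,-.0362
az=np.arange(120,300,0.5); z=np.arange(.1,0,-.0005)
A,Z=np.meshgrid(np.radians(az),z)
P=np.stack([cx+.0345*np.cos(A),cy+.0345*np.sin(A),Z],-1).reshape(-1,3)
uv=proj('scene',P).reshape(*A.shape,2).astype(np.float32)
im=cv2.remap(s,uv[...,0],uv[...,1],cv2.INTER_CUBIC)
g=np.clip((im[...,::-1].astype(float)-50)*1.6,0,255).astype(np.uint8)
g=cv2.resize(g,(720,600))
for a in range(120,300,20):
    x=int((a-120)*4); cv2.line(g,(x,0),(x,8),(0,0,255),1); cv2.putText(g,str(a),(x,20),0,.4,(0,0,255))
cv2.imwrite('pics/unw.png',g)
gr=im.mean(2)
for zz in(.075,.065,.055,.045,.03,.015,):
    i=int((.1-zz)/.0005); print(zz,[int(gr[i-2:i+3,j:j+10].mean()) for j in range(0,360,10)])
v=np.array([-.1028-cx,-.4266-cy]);print(np.degrees(np.arctan2(v[1],v[0]))%360)
```

```text
0.075 [140, 138, 134, 123, 111, 105, 109, 115, 116, 116, 116, 116, 116, 115, 114, 113, 112, 111, 110, 107, 105, 102, 100, 97, 94, 91, 88, 86, 85, 82, 81, 82, 85, 92, 94, 88]
0.065 [131, 128, 123, 115, 105, 97, 98, 100, 100, 104, 105, 109, 123, 127, 125, 124, 122, 120, 118, 107, 87, 78, 78, 87, 94, 93, 88, 86, 85, 82, 80, 84, 89, 93, 93, 90]
0.055 [134, 133, 129, 122, 114, 110, 112, 117, 118, 121, 121, 120, 119, 120, 122, 124, 123, 120, 118, 111, 96, 87, 86, 90, 95, 94, 89, 87, 85, 83, 79, 83, 91, 97, 97, 92]
0.045 [137, 135, 131, 125, 116, 110, 109, 114, 116, 117, 119, 117, 115, 117, 117, 121, 123, 121, 119, 116, 111, 100, 94, 98, 99, 95, 89, 87, 85, 82, 79, 79, 88, 94, 94, 94]
0.03 [133, 128, 121, 113, 103, 92, 84, 83, 85, 89, 101, 101, 76, 72, 79, 71, 70, 88, 109, 117, 115, 112, 109, 107, 101, 92, 88, 86, 85, 82, 83, 83, 85, 92, 97, 96]
0.015 [135, 132, 127, 120, 112, 110, 112, 115, 114, 116, 116, 116, 116, 117, 117, 116, 114, 111, 109, 107, 105, 103, 100, 98, 95, 92, 89, 87, 85, 83, 80, 86, 92, 94, 94, 95]
205.97572751476105
```

View pics/unw.png

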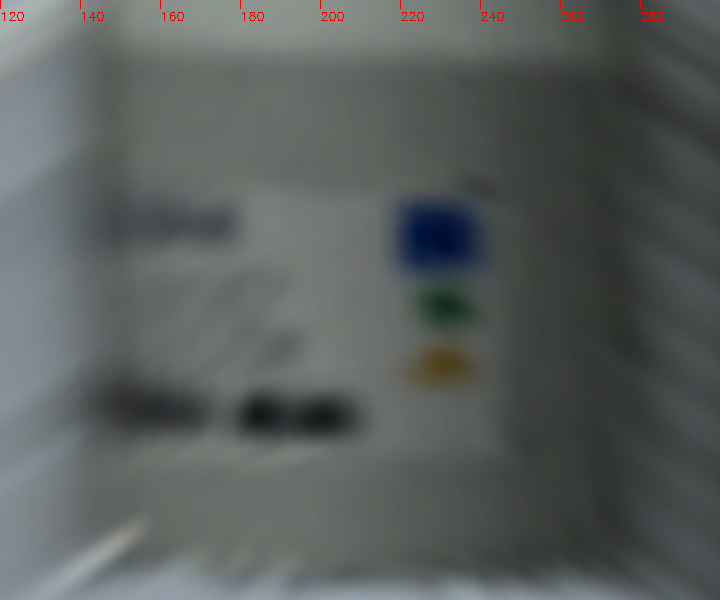

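The unwrapped view puts the label's right edge at about 245° azimuth, between z = 23 and 69 mm. Its middle is therefore at about 177.5°, so it faces nearly world -x. Next I'll refine the scanner pose and check what is near the path.

Run:
```python
from h import *
S=np.load('scene0.npz');T=np.load('top0.npz')
for n,D,(u,v) in(('top',T,(370,227)),('scene',S,(365,272))):
    C=cloud(n,D['d'])[v-48:v+48,u-48:u+48].reshape(-1,3)
    for lo,hi in((.056,.0605),(.0595,.064)):
        R=C[(C[:,2]>lo)&(C[:,2]<hi)]
        ax=np.array([np.cos(np.radians(-19.7)),np.sin(np.radians(-19.7))]);w=np.array([-ax[1],ax[0]])
        X=R[:,:2]-[.480,-.3275]; a=X@ax;b=X@w
        print(n,lo,len(R),'along',np.percentile(a,[1,50,99])*1e3,'across',np.percentile(b,[1,50,99])*1e3)
        k=(a>-.055)&(a<.05); 
        if lo<.058:
            # midline slope by bins
            xs=np.arange(-.05,.05,.01);mid=[]
            for x in xs:
                q=b[k&(abs(a-x)<.005)]; mid.append((q.min()+q.max())/2)
            p=np.polyfit(xs,mid,1); print(' midline slope deg',np.degrees(np.arctan(p[0])),'off mm',p[1]*1e3)
C=cloud('top',T['d']).reshape(-1,3);C=C[(T['d'].ravel()>0)]
for nm,x0,x1,y0,y1 in(('rest hover',.4,.56,-.45,-.25),('lane',.25,.56,-.25,.10),('scanarea',.4,.60,-.11,.06),('left',.2,.5,.1,.6)):
    q=C[(C[:,0]>x0)&(C[:,0]<x1)&(C[:,1]>y0)&(C[:,1]<y1)]; 
    print(nm,len(q),np.percentile(q[:,2],[50,99]) if len(q) else 0, q[q[:,2].argmax()] if len(q) else 0)
q=C[(C[:,2]>.1)&(C[:,0]<.66)&(C[:,0]>.3)];print(len(q)); print(q[np.argsort(q[:,0])[:8]])
```

```text
top 0.056 662 along [-63.286195     5.1563635   85.91551966] across [-18.46182839   0.56939758  22.79710706]
 midline slope deg 0.38012398438825007 off mm 0.58779669753166
top 0.0595 321 along [-60.76402928  61.58264672  85.19179968] across [-19.68477933   1.85081814  22.26222688]
scene 0.056 804 along [-62.26637176   7.0579219   84.79782327] across [-21.66933397  -1.42177021  18.83243576]
 midline slope deg 1.1903753069528598 off mm -1.2249816621259273
scene 0.0595 197 along [-51.40500765  71.76619016  86.45001017] across [-21.35857269  -0.34200284  20.59613846]
rest hover 5131 [0.0015594  0.06202245] [ 0.53973244 -0.33315862  0.06447282]
lane 12810 [0.00088723 0.02984608] [ 0.50703148 -0.15857257  0.04504112]
scanarea 5465 [0.00063371 0.01307269] [ 0.44582693 -0.00209665  0.01791367]
left 13085 [0.00124122 0.04256279] [0.41760677 0.52414232 0.04741076]
1433
[[ 0.5955434  -0.22123421  0.24260577]
 [ 0.59567958 -0.22348632  0.24122363]
 [ 0.59610412 -0.22052824  0.23792643]
 [ 0.59713511 -0.22062919  0.24517946]
 [ 0.59714943 -0.22453631  0.24467538]
 [ 0.59720373 -0.22271745  0.2444047 ]
 [ 0.59735512 -0.21916832  0.24350039]
 [ 0.59780907 -0.21819804  0.23983418]]
```

Request:
drive_tool --plan '[[1,[0.0145,-0.0462,0],-9.75],[1,[0.0145,-0.0462,0],-9.75],[1,[0.0145,-0.0462,0],-9.75],[1,[0.0145,-0.0462,0],-9.75],[1,[0.0145,-0.0462,0],-9.75],[1,[0.0145,-0.0462,0],-9.75],[1,[0.0145,-0.0462,0],-9.75],[1,[0.0145,-0.0462,0],-9.75],[1,[0.0145,-0.0462,0],-9.75]]' --grip_force 40

```text
time: 1.23
ee_pos: [0.3502, 0.0869, 0.2532]
tcp_rot: [180.0, -0.0, 68.4]
wrist_force: [0.4, 0.7, -0.0]
opening: 0.0853
```

Request:
drive_tool --plan '[[1,[0.0145,-0.0462,0],-9.75],[1,[0.0145,-0.0462,0],-9.75],[1,[0.0145,-0.0462,0],-9.75],[1,[0.0145,-0.0462,0],-9.75],[1,[0.0145,-0.0462,0],-9.75],[1,[0.0145,-0.0462,0],-9.75],[1,[0.0145,-0.0462,0],-9.75],[1,[0.0145,-0.0462,0],-9.75],[1,[0.0135,-0.0462,0],-9.75]]'

```text
time: 2.35
ee_pos: [0.4798, -0.3289, 0.2528]
tcp_rot: [-180.0, 0.0, -19.4]
wrist_force: [0.4, 0.2, 0.5]
opening: 0.0857
```

Request:
drive_tool --plan '[[1,[0,0,-0.04],0],[1,[0,0,-0.04],0],[1,[0,0,-0.02],0],[1,[0,0,0],0]]'

```text
time: 2.85
ee_pos: [0.4787, -0.3268, 0.1513]
tcp_rot: [-179.9, 0.2, -19.0]
wrist_force: [-0.1, 0.3, 0.8]
opening: 0.0854
```

Run:
```python
from h import *
p,d=eyes.camera('scene'); 
cv2.imwrite('pics/h1.png',cv2.resize(p[150:330,280:480,::-1],(660,594),interpolation=cv2.INTER_CUBIC))
```

```text
(no output)
```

View pics/h1.png

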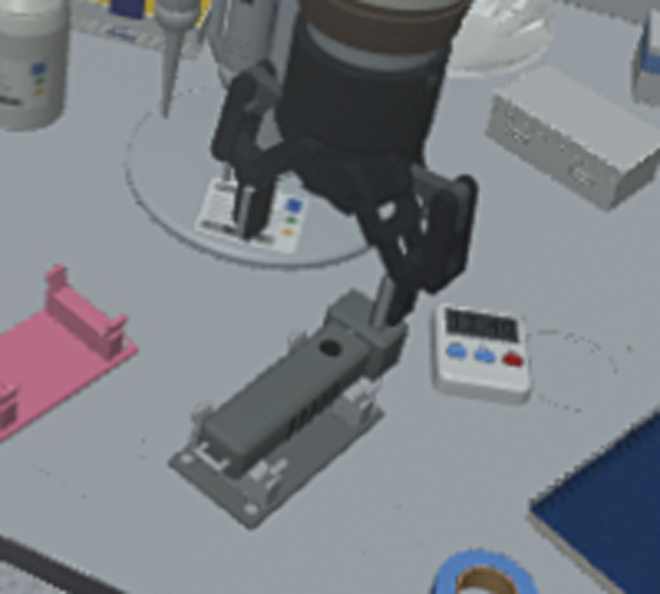

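The open fingers straddle the grey scanner across its width, with nothing in the way. I'll go down and grip.

Request:
drive_tool --plan '[[1,[0,0,-0.03],0],[1,[0,0,-0.03],0],[1,[0,0,-0.025],0],[1,[0,0,-0.02],0],[1,[0,0,0],0],[1,[0,0,0],0]]'

```text
time: 3.65
ee_pos: [0.4804, -0.3278, 0.0501]
tcp_rot: [180.0, -0.1, -19.0]
wrist_force: [0.2, 0.0, 0.5]
opening: 0.0854
```

Request:
drive_tool --plan '[[0.45,[0,0,0],0],[0.45,[0,0,0],0],[0.3,[0,0,0],0],[0.3,[0,0,0],0],[0,[0,0,0],0],[0,[0,0,0],0],[0,[0,0,0],0],[0,[0,0,0],0]]' --grip_force 40

```text
time: 4.65
ee_pos: [0.4798, -0.3275, 0.0488]
tcp_rot: [180.0, -0.0, -19.0]
wrist_force: [-0.2, 0.4, 6.2]
opening: 0.0332
```

Request:
drive_tool --plan '[[0,[0,0,0.01],0],[0,[0,0,0.02],0],[0,[0,0,0.025],0],[0,[0,0,0.025],0],[0,[0,0,0],0],[0,[0,0,0],0]]'

```text
time: 5.4
ee_pos: [0.4793, -0.3271, 0.1272]
tcp_rot: [-180.0, 0.1, -19.0]
wrist_force: [0.2, 0.7, -2.5]
opening: 0.0336
```

Run:
```python
from h import *
p,d=eyes.camera('scene'); p2,d2=eyes.camera('top'); np.savez('lift.npz',p=p,d=d,p2=p2,d2=d2)
a=cv2.resize(p[180:330,300:450,::-1],(400,400),interpolation=cv2.INTER_CUBIC)
b=cv2.resize(p2[170:280,320:430,::-1],(400,400),interpolation=cv2.INTER_CUBIC)
cv2.imwrite('pics/l1.png',np.hstack([a,b]))
```

```text
(no output)
```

View pics/l1.png

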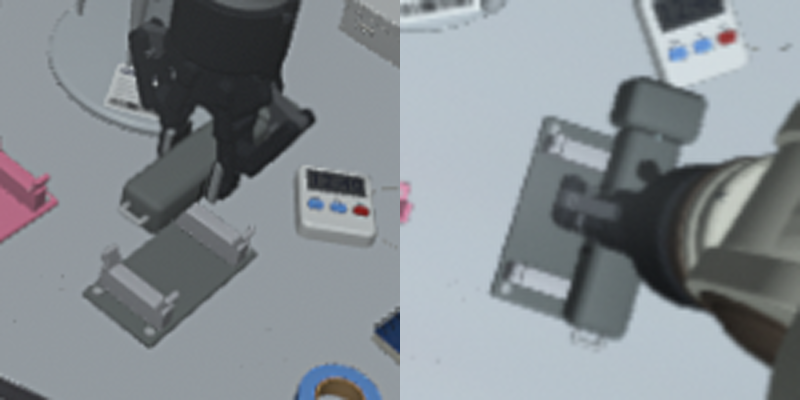

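The scanner is in the fingers and looks level. I'll check its tilt and yaw in the fingers and measure the empty rest.

Run:
```python
from h import *
L=np.load('lift.npz')
ax=np.array([np.cos(np.radians(-19)),np.sin(np.radians(-19))]);w=np.array([-ax[1],ax[0]])
for n,d in(('top',L['d2']),('scene',L['d'])):
    C=cloud(n,d).reshape(-1,3); X=C[:,:2]-[.4798,-.3275];a=X@ax;b=X@w
    for lo,hi in((-.064,-.035),(-.06,-.05),(-.05,-.04),(-.04,-.03),(.035,.055),(.062,.085)):
        k=(a>lo)&(a<hi)&(abs(b)<.03)&(C[:,2]>.129)&(C[:,2]<.146)
        if k.sum()>5: print(n,lo,hi,k.sum(),'z',np.median(C[k,2]),'across',np.percentile(b[k],[3,97])*1e3)
    k=(abs(b)<.03)&(C[:,2]>.130)&(C[:,2]<.145)&(abs(a)<.12); print('along',np.percentile(a[k],[1,99]))
```

```text
top -0.064 -0.035 219 z 0.13569175831821817 across [-14.79141204  16.63162802]
top -0.06 -0.05 77 z 0.13589789331143728 across [-14.57091006  16.3004907 ]
top -0.05 -0.04 75 z 0.13563143376426665 across [-14.80299002  16.19063981]
top -0.04 -0.03 71 z 0.13542254998770736 across [-13.93352966  16.71984607]
top 0.035 0.055 139 z 0.13588425256229236 across [-13.86489169  16.59595352]
top 0.062 0.085 228 z 0.138727169398786 across [-20.45517517  22.47820537]
along [-0.06573081  0.08679436]
scene -0.064 -0.035 256 z 0.13510286019591092 across [-16.64677873  12.71940736]
scene -0.06 -0.05 88 z 0.1355525493502613 across [-16.43261562  12.03378335]
scene -0.05 -0.04 71 z 0.13557067422224212 across [-16.49674072  12.40919359]
scene -0.04 -0.03 78 z 0.13536939736272605 across [-17.13955095  12.47655166]
scene 0.035 0.055 24 z 0.1345958215640909 across [-17.32892043 -10.22358943]
scene 0.062 0.085 6 z 0.1377099764913876 across [-24.17088898  -6.85326029]
along [-0.06348747  0.07434737]
```

Request:
drive_tool --plan '[[0,[-0.02,0.01,0],0],[0,[-0.02,0.03,0],2],[0,[0,0.04,0],2],[0,[0,0.04,0],2],[0,[0,0.04,0],2.5],[0,[0,0.04,0],2.5],[0,[0,0.04,0],2.5],[0,[0,0.035,0],2],[0,[0,0.025,0],1],[0,[0,0,0],0]]'

```text
time: 6.75
ee_pos: [0.4392, -0.0261, 0.1274]
tcp_rot: [-180.0, 0.1, -2.4]
wrist_force: [0.7, 0.8, -1.7]
opening: 0.0334
```

Request:
drive_tool --plan '[[0,[0,0,-0.025],0],[0,[0,0,-0.025],0],[0,[0,0,-0.0225],0],[0,[0.01,0,0],0],[0,[0.02,0,0],0],[0,[0.01,0,0],0],[0,[0.0055,0,0],0],[0,[0,0,0],0],[0,[0,0,0],0]]'

```text
time: 7.88
ee_pos: [0.4848, -0.0274, 0.0558]
tcp_rot: [180.0, 0.0, -2.5]
wrist_force: [-0.7, 0.8, -1.3]
opening: 0.0335
```

Run:
```python
from h import *
p,d=eyes.camera('scene'); p2,d2=eyes.camera('top'); np.savez('scan.npz',p=p,d=d,p2=p2,d2=d2)
a=cv2.resize(p[120:280,200:360,::-1],(400,400),interpolation=cv2.INTER_CUBIC)
b=cv2.resize(p2[100:260,170:330,::-1],(400,400),interpolation=cv2.INTER_CUBIC)
cv2.imwrite('pics/s1.png',np.hstack([a,b]))
c,y=np.array([.6985,-.0362]),np.radians(-2.5)
C=cloud('top',d2).reshape(-1,3)
k=(abs(C[:,1]+.03)<.045)&(C[:,0]>.54)&(C[:,0]<.60)&(C[:,2]>.055)&(C[:,2]<.075)
print('head',k.sum(),C[k].max(0) if k.any() else 0,C[k].min(0) if k.any() else 0)
```

```text
head 197 [ 0.57225027 -0.00738074  0.07240648] [ 0.54817071 -0.05191223  0.05929375]
```

View pics/s1.png

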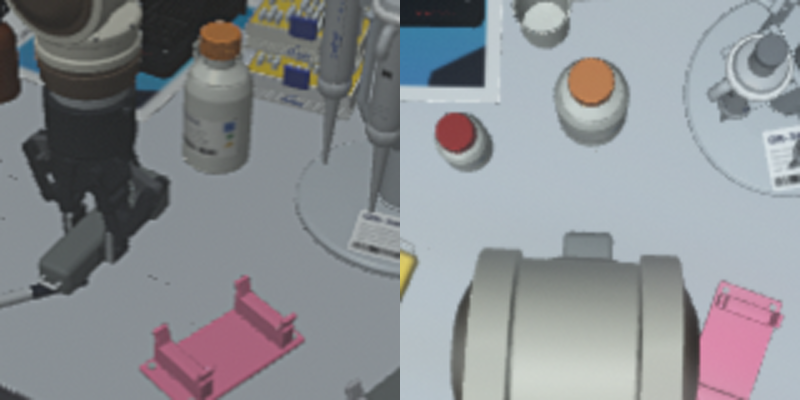

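The head points at the tall bottle about 90 mm away: its centre y is -0.030 against -0.031 planned. The bottles are in place. I'll hold still.

Request:
drive_tool --plan '[[0,[0,0,0],0],[0,[0,0,0],0],[0,[0,0,0],0],[0,[0,0,0],0],[0,[0,0,0],0],[0,[0,0,0],0],[0,[0,0,0],0],[0,[0,0,0],0],[0,[0,0,0],0],[0,[0,0,0],0]]'

```text
time: 9.22
ee_pos: [0.4851, -0.0274, 0.0558]
tcp_rot: [180.0, -0.0, -2.5]
wrist_force: [-0.1, -0.4, -2.4]
opening: 0.0334
```

Request:
drive_tool --plan '[[0,[0,0,0],0],[0,[0,0,0],0],[0,[0,0,0],0],[0,[0,0,0],0],[0,[0,0,0],0],[0,[0,0,0],0],[0,[0,0,0],0],[0,[0,0,0],0],[0,[0,0,0],0],[0,[0,0,0],0]]'

```text
time: 10.48
ee_pos: [0.4852, -0.0273, 0.0558]
tcp_rot: [-180.0, -0.0, -2.5]
wrist_force: [-0.1, 0.2, -2.1]
opening: 0.0332
```

Request:
drive_tool --plan '[[0,[-0.0055,0,0],0],[0,[-0.01,0,0],0],[0,[-0.02,0,0],0],[0,[-0.01,0,0],0],[0,[0,0,0.0225],0],[0,[0,0,0.025],0],[0,[0,0,0.025],0],[0,[0,0,0],0]]'

```text
time: 11.48
ee_pos: [0.4405, -0.0274, 0.1299]
tcp_rot: [180.0, -0.2, -2.5]
wrist_force: [-0.0, 0.7, -1.6]
opening: 0.0336
```

Request:
drive_tool --plan '[[0,[0,-0.025,0],-1],[0,[0,-0.035,0],-2],[0,[0,-0.04,0],-2.5],[0,[0,-0.04,0],-2.5],[0,[0,-0.04,0],-2.5],[0,[0,-0.04,0],-2],[0,[0,-0.04,0],-2],[0,[0.02,-0.03,0],-2],[0,[0.02,-0.01,0],0],[0,[0,0,0],0]]'

```text
time: 12.72
ee_pos: [0.4798, -0.3277, 0.1262]
tcp_rot: [-180.0, 0.1, -19.1]
wrist_force: [-0.3, 0.4, -1.3]
opening: 0.0333
```

Request:
drive_tool --plan '[[0,[0,0,0],0],[0,[0,0,0],0]]'

```text
time: 12.98
ee_pos: [0.4791, -0.3268, 0.1281]
tcp_rot: [-180.0, 0.0, -19.0]
wrist_force: [0.3, -0.2, -1.9]
opening: 0.0336
```

Request:
drive_tool --plan '[[0,[0,0,-0.025],0],[0,[0,0,-0.025],0],[0,[0,0,-0.015],0],[0,[0,0,-0.008],0],[0,[0,0,-0.003],0],[0,[0,0,-0.002],0],[0,[0,0,-0.001],0],[0,[0,0,0],0],[0,[0,0,0],0]]'

```text
time: 14.1
ee_pos: [0.4797, -0.3274, 0.0495]
tcp_rot: [180.0, -0.0, -19.0]
wrist_force: [-0.0, 0.4, -1.7]
opening: 0.0339
```

Run:
```python
from h import *
p,d=eyes.camera('scene')
cv2.imwrite('pics/r1.png',cv2.resize(p[200:330,310:440,::-1],(600,600),interpolation=cv2.INTER_CUBIC))
```

```text
(no output)
```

View pics/r1.png

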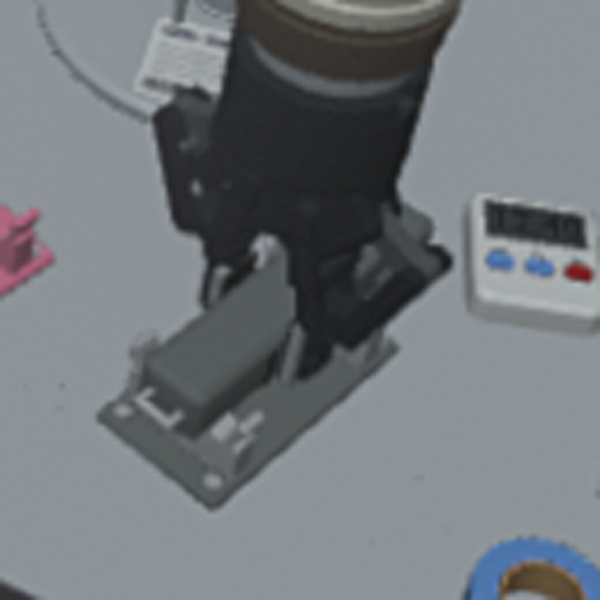

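The scanner is between the cheeks as before, but there is no upward force yet. I'll ease it down until it sits.

Request:
drive_tool --plan '[[0,[0,0,-0.001],0],[0,[0,0,0],0],[0,[0,0,0],0]]'

```text
time: 14.52
ee_pos: [0.4797, -0.3275, 0.0488]
tcp_rot: [180.0, -0.0, -19.0]
wrist_force: [-1.8, 1.6, 5.7]
opening: 0.0332
```

Force has risen to 5.7 N, so it is seated. I'll hold, then release gently and go up.

Request:
drive_tool --plan '[[0,[0,0,0],0],[0,[0,0,0],0],[0.5,[0,0,0],0],[0.7,[0,0,0],0],[1,[0,0,0],0],[1,[0,0,0],0],[1,[0,0,0],0],[1,[0,0,0],0],[1,[0,0,0],0]]'

```text
time: 15.65
ee_pos: [0.4796, -0.3274, 0.0483]
tcp_rot: [-180.0, 0.0, -19.0]
wrist_force: [-0.2, -0.5, -0.8]
opening: 0.0855
```

Request:
drive_tool --plan '[[1,[0,0,0.015],0],[1,[0,0,0.03],0],[1,[0,0,0.04],0],[1,[0,0,0.04],0],[1,[0,0,0.04],0],[1,[-0.04,0.04,0],0],[1,[-0.04,0.05,0],0],[1,[-0.03,0.05,0],0],[1,[-0.02,0.05,0],0],[1,[0,0,0],0]]'

```text
time: 16.9
ee_pos: [0.3496, -0.1365, 0.2152]
tcp_rot: [-180.0, -0.2, -18.9]
wrist_force: [0.4, -0.5, 0.7]
opening: 0.0857
```

Request:
drive_tool --plan '[[1,[0,0.05,0],0],[1,[0,0.06,0],0],[1,[0,0.06,0],0],[1,[0,0.06,0],0],[1,[0,0.06,0],0],[1,[0,0.05,0],0],[1,[0,0,0],0]]'

```text
time: 17.77
ee_pos: [0.3048, -0.0027, 0.2133]
tcp_rot: [-171.1, 0.1, -8.1]
wrist_force: [0.2, -0.6, 0.2]
opening: 0.0854
```

Run:
```python
from h import *
p,d=eyes.camera('scene'); p2,d2=eyes.camera('top')
a=cv2.resize(p[90:330,170:410,::-1],(400,400),interpolation=cv2.INTER_CUBIC)
b=cv2.resize(p2[100:280,160:420,::-1],(400,277),interpolation=cv2.INTER_CUBIC)
b=np.vstack([b,np.zeros((123,400,3),np.uint8)])
cv2.imwrite('pics/f1.png',np.hstack([a,b]))
for n,D,(u,v),f in(('top',d2,(370,227),'top0.npz'),('scene',d,(365,272),'scene0.npz')):
  for X in(np.load(f)['d'],D):
    C=cloud(n,X)[v-45:v+46,u-45:u+46].reshape(-1,3); R=C[(C[:,2]>.05)&(C[:,2]<.066)]
    r=cv2.minAreaRect((R[:,:2]*1000).astype(np.float32)); print(n,len(R),np.round(r[0],1),round(r[2],1),np.median(R[:,2]))
  cur=p2 if n=='top' else p
  o=np.load(f)['p']
  for nm,(x0,y0,x1,y1) in (dict(tall=(228,115,265,160),small=(180,140,210,172),mid=(115,130,155,168)) if n=='top' else dict(tall=(270,125,302,190),small=(225,138,250,182),mid=(184,115,210,162))).items():
    print(n,nm,'mean abs diff',cv2.absdiff(o[y0:y1,x0:x1],cur[y0:y1,x0:x1]).mean())
```

```text
top 1016 [ 491.2 -329.5] 69.7 0.058410474138655695
top 1018 [ 490.8 -330.4] 71.1 0.05833988225094432
top tall mean abs diff 0.5535535535535535
top small mean abs diff 0.5684027777777778
top mid mean abs diff 0.6043859649122807
scene 1185 [ 489.6 -332.9] 71.2 0.05751314544084418
scene 1182 [ 491.5 -330. ] 67.9 0.05748146190702312
scene tall mean abs diff 4.618429487179487
scene small mean abs diff 3.963636363636364
scene mid mean abs diff 12.090561920349154
```

View pics/f1.png

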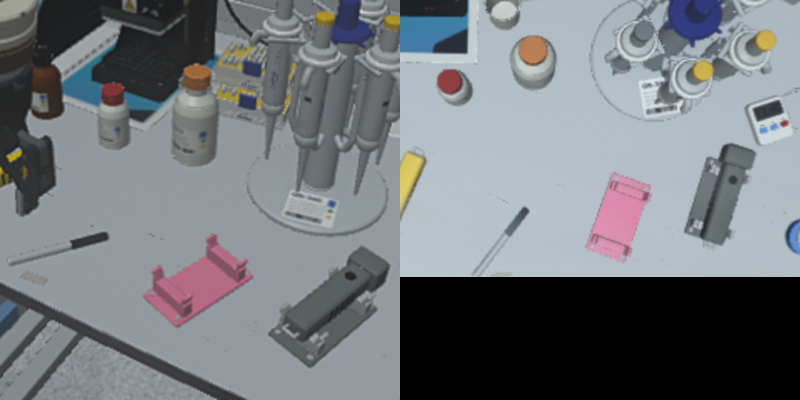

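The scanner is back in its rest, all three bottles are unchanged in the top view, and the arm is clear. I'll hand in.

```bash
python3 -c "
from workcell import job,monitor
o=monitor.get_obs();print(o['time'],o['qd'].round(1),o['q'].round(1))
print(job.job_done())"
```

```text
17.875 [-0.6  0.3  0.  -0.   0.   0.1] [ -8.2 -29.7 -23.5  96.4   8.8 179.9]
the job is handed in; nothing more can be done
None
```

The scanner read position was held and the scanner is back in its rest, released. I handed the job in at 17.9 s. No verdict is reported, so the points below are my own measurements.

- **Scan:** I gripped the grey scanner at its middle and carried it to about 90 mm from the tall bottle's label. By my measurement the line of reading ran square to the label, a few mm above its middle. I held it still there for over 2.5 s. The label's direction came from its right edge only, because its left edge is out of view in the scene camera, so I trust it to a few degrees.
- **Return:** I lowered the scanner until the wrist force rose to 5.7 N, held it there gripped, then opened the fingers and withdrew.
- **Scanner at the end:** In the top view its centre lies within about 1 mm of where it lay before, its height is the same to 0.1 mm, and it is turned by about 1.4°. The scene camera gave 3.5 mm and 3.3° from a noisier edge. Both are well inside the limits.
- **Bottles at the end:** All three look unchanged in the top view. The scene view differed more, most of all at the brown bottle; I put that down to the arm and its shadow standing in or near the view.
- **Arm at the end:** The last withdrawal move fell short and left the tool tilted by about 9°, with joint 6 at 179.9° of its 180° range. It was clear of everything.

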